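Refit the rack clip of a sample changer with the clip fork

TASK

The sample rack is back on its spindle and its split retaining clip lies flat on the hub. With the clip fork from the service mat, and with nothing else, slide the clip sideways into the spindle's groove until it snaps fully home, easing off as it snaps so that neither clip nor hub is forced. Then lay the fork flat on the mat again, with nothing else disturbed.

Things in the scene. Friction and masses are not known exactly. Their poses are not given: they have to be found in the camera images.
- changer: Sample changer, fixed: white housing, round grey rack disc (264 mm across, top 84 mm above the bench) and, on it, a flat aluminium hub 160 mm across, its face 100 mm above the bench. Origin on the bench below the spindle; -x is its front, turned to the robot within 0.35 rad; z up. A tower 157 mm high stands at its rear left. Pressing on the hub or knocking it with over 12 N counts as forcing.
- spindle (a point): Upright steel spindle in the middle of the hub. The point is on its axis, 2 mm above the hub face: where the clip's centre belongs. Groove: 12 mm diameter, from the hub face to 5.5 mm above it. The spindle's head above the groove is 17 mm in diameter and ends 20 mm above the face.
- clip_center (a point): Split spring-steel E-clip, 26 mm outside diameter, 4 mm thick, lying flat on the hub before the spindle (towards the robot), 27 to 37 mm from it. The point is the centre of its ring, half-way up. +x points out through the open mouth, towards the spindle within about 0.3 rad; z up.
- clip: The clip, at its underside: it slides freely until its two prongs meet the groove (centre 7 mm from the axis). The push needed then climbs to about 9 N (up to 18 N if off-centre or with the fork rubbing on the hub) until the prongs pass the widest place; it jumps the last 2 to 5 mm home by itself. Home, its centre is within 0.7 mm of the axis and it bears solidly. A push over 23 N would bend it.
- fork_grip (a point): Clip fork lying flat on the mat, 0.10 to 0.16 kg: black straight handle 110 mm long, 18 mm wide, 22 mm high, flat sides, steel fork at its end. The point is the handle's centre, half-way up, 11 mm above the tool's flat underside (handle and fork share this plane). +x runs along the tool to the fork, y across, z up.
- fork_nest (a point): The mouth of the fork: where the centre of a clip cupped in it lies; 107 mm from fork_grip along +x and 2.5 mm above the tool's underside. The fork is 5 mm thick; two pads in a shallow V, 24 mm over all, cup the back of the clip and centre it. No part of the fork reaches further than 5 mm short of this point.
- mat: Blue service mat, 270 mm (its x) by 180 mm (its y), 3 mm thick, fixed on the bench to the left or the right of the changer, its x axis away from the robot within 0.12 rad; origin at the centre of its underside. The fork lies near its middle, 7 to 23 mm to its -y side: lay it back there.
- screwdriver_grip (a point): Screwdriver with a wooden handle lying along the mat, about 85 mm to the fork's +y side. Leave it alone.
- washer: Loose steel washer, 36 mm across, 5 mm high, on the mat at the +y side of the rear end of the fork's handle. Leave it alone.
- beaker0: Small empty glass beaker, 41 mm across, 52 mm high, standing on the rack disc beside or beyond the spindle. Leave it alone.
- beaker1: Small empty glass beaker, 41 mm across, 52 mm high, standing on the rack disc beside or beyond the spindle. Leave it alone.
- beaker2: Small empty glass beaker, 41 mm across, 52 mm high, standing on the rack disc beside or beyond the spindle. Leave it alone.
- reagent: White reagent bottle, 72 mm across, 155 mm high, on the left of the bench, outside the mat and tray. Leave it alone.
- amber: Amber glass bottle, 60 mm across, 130 mm high, on the right of the bench, outside the mat and tray. Leave it alone.
Not all that is in view belongs to the job. Leave any yellow look-alike of the part that bears fork_grip alone.

How it is judged:
By the outcome, as a careful person would: the job done as asked, in the order asked, and still so for the second after the job is handed in, with the robot touching nothing.
It also fails if it takes over 72 s, if anything falls off the work surface, if the arm or the gripper's body presses on something with over 40 N, if the wrist force passes 120 N, or if a joint passes its speed limit or range.

ROBOT

A 6-joint arm with a two-finger parallel gripper is mounted at the origin on the work surface. World frame = base frame: x ahead of the robot, y to its left, z up, the work surface at z = 0. Lengths are in mm, angles in rad, forces in N, time in s.
With the tool pointing down it reaches from about 275 to 1000 mm from the base axis. Payload 8.4 kg.
Tool frame: the origin (TCP) lies midway between the tips of the shut fingers; the grasp point (between the pads) lies 19 mm behind it; z points along the fingers, y is the line along which they close (so a half turn about z gives the same grasp; the last joint's range is limited). The gripper opens to 85 mm and grips with 20 to 120 N. Pads are 22 mm wide; open, the fingers measure 114 mm over their backs; the gripper's body (76 mm by 85 mm) begins 54 mm behind the grasp point. The pads swing forward as they close: fully open they stand 13 mm farther back than shut.
Start: joints at [-1.14, 0.353, 1.633, -0, 1.155, -0.002], TCP at [262.133, -567.375, 231.281] pointing down, gripper open.
Joint ranges: [-2.63, 2.63], [-0.92, 2.1], [0.06, 2.66], [-1.3, 4.44], [0, 2.69], [-3.02, 3.02]. Speed limits (rad/s): [2.22, 2.22, 2.79, 3.14, 3.14, 3.14].

INTERFACE

Orientations are given as [roll, pitch, yaw] about the fixed x, y, z axes, in that order (R = Rz(yaw) Ry(pitch) Rx(roll)).
In Python, from rig import telemetry, optics, r gives the robot as it stands.
- The arm moves only by the tool play_rows, never from a script. Its arguments are lists of equal length, an entry for each row: "dp": the shift along the tool's x, y, z in units of 40 mm (1.0 is 40 mm), a list of three; "rot": the turn, a rotation vector about the tool's x, y, z in units of 6 degrees (1.0 is 6 degrees), a list of three. In form: {"dp": [[tx, ty, tz], ...], "rot": [[ax, ay, az], ...]}. A call has 1 to 5 rows; each row is the pose to reach, as a shift and turn from the pose commanded when the call began, along the tool's axes at that moment; what a row does not reach only later rows make up. A row lasts 1/12 s, in which the tool goes at most 41.7 mm and 7.16 degrees, less where a joint would pass 70% of its speed; a pose out of reach is approached as far as the arm can. A call with a gripper value outside its range is refused whole. "fingers" is the opening, from 0 (shut) to 1 (fully open), set as the call begins (left out, the last holds). The fingers move at their own pace and stop on an object; "grip_force" is the grip in N (left out, the last holds). Time passes only in rows, so rows that repeat a pose let the fingers close. It gives the time, the measured TCP pose, the force, the opening and the grip force at its end, in the units of the state.
- telemetry.sense(): the state, without advancing time (a new reading comes with each control period).
- optics.grab_frame(name): name is "side" or "top" or "wrist"; returns a dict with "color" (384x512x3 uint8, red, green, blue), "mtx" (3x3 intrinsics, pixels), "D" ([k1, k2, p1, p2, k3] as OpenCV has them; the pictures are not rectified), "R" (3x3) and "t" (3): a world point X has camera coordinates R X + t; the wrist camera has in their place "mount" (4x4, takes a point from camera to tool coordinates, whose origin is the TCP and whose axes are the flange's). Camera axes: x right, y down, z forward; pixel columns grow to the right and rows downward; lengths in mm; the calibration is good to about 2 mm. A picture is of the moment at which its call begins: read the wrist's pose just before it. There is no depth.
- r.sign_off(): hands the job in; it is judged then, once.
The state is a dict: "clock": time; "qpos": joint angles; "qvel": joint speeds; "joint_efforts": joint torques, N m; "eef_pos": TCP position; "tcp_rot": TCP orientation; "contact_force": force on the tool from outside, world axes, zero at the start; "wrist_torque": the same for the moment, N m; "opening": opening from 0.0 (shut) to 1.0 (fully open); "grasp_force": force on a finger pad.
Only numpy, scipy, OpenCV 4.12 (cv2) and the standard library are available. Lean on these libraries where they do the work, as an engineer would, in place of code of your own. Each camera call takes 0.05 s, during which the arm holds its last target. There are 200 camera calls.

## Working session

There is one attempt and no reset: what is moved stays moved. The work goes in short steps, Python scripts to look and compute and a tool call to move; the robot and the scene stay as the last step left them, time stands still between calls to the robot, and variables do not carry over. Pictures are saved under pics/ and viewed, at most 13 in all, crops included, and the job is handed in when it is done.

Besides the shell and the picture viewer there is one more tool, called after "Call:" as name(argument=value, ...) on one line, values as JSON. play_rows: Moves the arm, as the interface text tells. Its arguments: {"type":"object","properties":{"dp":{"type":"array"},"rot":{"type":"array"},"fingers":{"type":"number"},"grip_force":{"type":"number"}},"required":["dp","rot"]}

```bash
mkdir -p pics; ls; python3 - <<'E'
from rig import telemetry, optics, r
import cv2,numpy as np
print(telemetry.sense())
for n in ("top","side"):
    f=optics.grab_frame(n); np.savez(f"{n}.npz",**f)
    print(n,f["mtx"],f["D"],f["R"],f["t"])
    cv2.imwrite(f"pics/{n}0.png",cv2.resize(f["color"][:,:,::-1],(800,600),interpolation=cv2.INTER_CUBIC))
E
```

```text
pics
{'clock': 0.0, 'qpos': array([-1.14042083e+00,  3.53647004e-01,  1.63417674e+00, -3.58612675e-06,
        1.15517917e+00, -2.39030823e-03]), 'qvel': array([-0.0008391 ,  0.00080542,  0.00158631, -0.00060185,  0.00112484,
        0.00103247]), 'joint_efforts': array([ 9.67247724e-04, -6.05240107e+01, -3.42069697e+01,  3.90947400e-05,
        9.43251798e-03, -9.59070007e-06]), 'eef_pos': array([ 261.91273273, -566.92943023,  230.54416061]), 'tcp_rot': array([-3.14018239e+00, -9.21683634e-08,  4.32767259e-01]), 'contact_force': array([-0.01552066,  0.01762282,  0.13502501]), 'wrist_torque': array([-0.02272339, -0.01476756, -0.01088829]), 'grasp_force': 0.0, 'opening': 0.9991218040484088}
top [[488.91077421   0.         257.9561118 ]
 [  0.         488.91077421 188.98125551]
 [  0.           0.           1.        ]] [-0.13862821  0.          0.          0.          0.        ] [[ 0.010333   -0.99983061  0.01523086]
 [-0.99841137 -0.01115965 -0.05522859]
 [ 0.05538921 -0.01463598 -0.99835756]] [  -2.71742345  461.44920674 1662.25011124]
side [[348.95877979   0.         257.11399005]
 [  0.         348.95877979 193.94431413]
 [  0.           0.           1.        ]] [0.03774644 0.         0.         0.         0.        ] [[-0.93946101 -0.34184269 -0.02359191]
 [-0.19802402  0.5978237  -0.77678396]
 [ 0.27964173 -0.72508648 -0.62932512]] [ 449.18853824  157.92879856 1082.48487356]
```

View pics/top0.png

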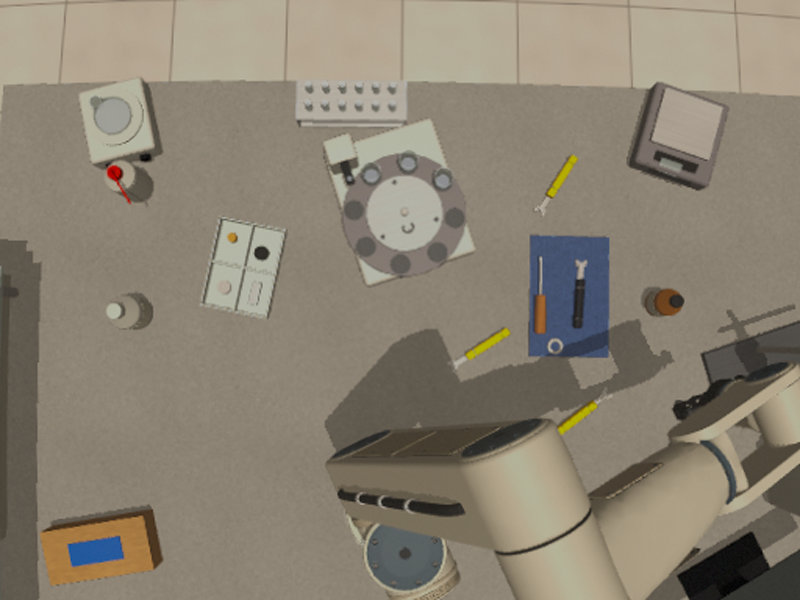

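View pics/side0.png

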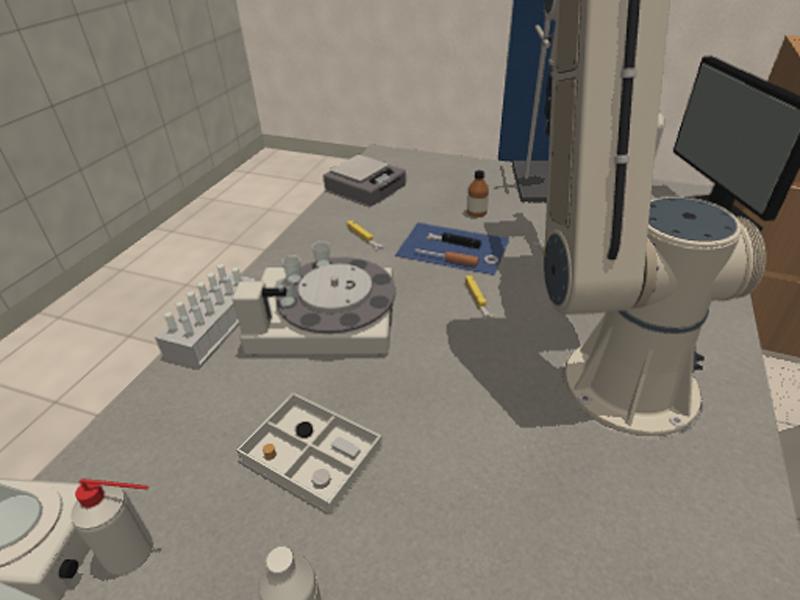

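```bash
cat > h.py <<'E'
import numpy as np, cv2
from rig import telemetry, optics, r
from scipy.spatial.transform import Rotation as Ro
def cam(n):
    s=telemetry.sense(); f=optics.grab_frame(n)
    if n=="wrist":
        T=np.eye(4); T[:3,:3]=Ro.from_euler('xyz',s["tcp_rot"]).as_matrix(); T[:3,3]=s["eef_pos"]
        W=T@np.array(f["mount"]); f["R"]=W[:3,:3].T; f["t"]=-W[:3,:3].T@W[:3,3]
    return f
def ray(f,uv,z):
    uv=np.asarray(uv,float).reshape(-1,1,2)
    n=cv2.undistortPoints(uv,f["mtx"],f["D"]).reshape(-1,2)
    d=np.c_[n,np.ones(len(n))]@f["R"]; c=-f["R"].T@f["t"]
    return c+d*((z-c[2])/d[:,2])[:,None]
def proj(f,X):
    return cv2.projectPoints(np.asarray(X,float).reshape(-1,1,3),cv2.Rodrigues(np.array(f["R"]))[0],np.array(f["t"]),f["mtx"],f["D"])[0].reshape(-1,2)
def delta(pos,yaw=None):
    "shift in tool axes /40 and yaw rot needed about tool z"
    s=telemetry.sense(); R=Ro.from_euler('xyz',s["tcp_rot"])
    return R.inv().apply(np.array(pos)-s["eef_pos"])/40
E
python3 - <<'E'
from h import *
f=dict(np.load("top.npz"))
k=1.5625
for n,p,z in [("spindle",(404,212),120),("clip",(408,228),102),("forkrear",(577,327),25),("forktip",(581,262),6),("handlefront",(580,275),25),("b0",(371,174),120),("b1",(407,163),120),("b2",(443,180),120),("tower",(341,150),157),("amber",(670,300),80)]:
    print(n,ray(f,np.array(p)/k,z).round(1))
w=optics.grab_frame("wrist"); print(w["mount"],w["mtx"],w["D"])
E
```

```text
spindle [[628.    3.6 120. ]]
clip [[597.3  -5.3 102. ]]
forkrear [[ 395.3 -380.3   25. ]]
forktip [[ 540.7 -394.4    6. ]]
handlefront [[ 509.9 -387.2   25. ]]
b0 [[707.  73. 120.]]
b1 [[731.3  -1.5 120. ]]
b2 [[696.4 -76.7 120. ]]
tower [[748.1 133.7 157. ]]
amber [[ 454.  -571.6   80. ]]
[[ 6.07767852e-05 -9.48224327e-01 -3.17601357e-01  8.05432927e+01]
 [ 9.99999986e-01  1.06417049e-04 -1.26354783e-04  2.70537456e-01]
 [ 1.53610878e-04 -3.17601345e-01  9.48224321e-01 -1.42540528e+02]
 [ 0.00000000e+00  0.00000000e+00  0.00000000e+00  1.00000000e+00]] [[289.77511907   0.         258.51387481]
 [  0.         289.77511907 194.85124904]
 [  0.           0.           1.        ]] [-0.03300327  0.          0.          0.          0.        ]
```

Call:
play_rows(dp=[[1.0, -0.35, 0.3], [2.0, -0.7, 0.65], [3.0, -1.05, 1.0], [4.0, -1.4, 1.3], [5.0, -1.75, 1.6]], rot=[[0, 0, 1], [0, 0, 2], [0, 0, 3], [0, 0, 4], [0, 0, 4.9]], fingers=0.6)

```text
clock: 0.57
eef_pos: [406.1, -427.2, 170.1]
tcp_rot: [-3.141, 0.0, -0.086]
contact_force: [1.0, -0.0, 0.4]
opening: 0.602
grasp_force: 0.0
```

```bash
python3 - <<'E'
from h import *
s=telemetry.sense();print(s["clock"],s["eef_pos"],s["tcp_rot"],delta([452,-384,150]))
E
```

```text
0.5667 [ 406.05291877 -427.16616125  170.09025773] [-3.14131538e+00  2.76560247e-04 -8.62995428e-02] [ 1.05152616 -1.17400604  0.50229119]
```

Call:
play_rows(dp=[[0.6, -0.6, 0.3], [1.05, -1.15, 0.5], [1.05, -1.15, 0.5], [1.05, -1.15, 0.5]], rot=[[0, 0, 0], [0, 0, 0], [0, 0, 0], [0, 0, 0]])

```text
clock: 0.9
eef_pos: [451.4, -384.8, 150.1]
tcp_rot: [-3.141, 0.001, -0.077]
contact_force: [-0.0, 0.1, 0.2]
opening: 0.598
grasp_force: 0.0
```

```bash
python3 - <<'E'
from h import *
f=cam("wrist");np.savez("w1.npz",**f)
cv2.imwrite("pics/w1.png",cv2.resize(f["color"][:,:,::-1],(768,576)))
# mat corners and dark handle
c=f["color"].astype(int);m=((c.max(2)<45)).astype(np.uint8)
n,l,st,ce=cv2.connectedComponentsWithStats(m)
for i in range(1,n):
    if st[i,4]>150: print(st[i],ce[i])
E
```

```text
[253 132  17  20 176] [260.49431818 142.15340909]
[253 156  17  29 260] [260.95384615 167.99615385]
[   10   243   496   141 25571] [243.66348598 345.01583825]
[308 262  15  33 159] [314.1572327  278.89937107]
```

View pics/w1.png

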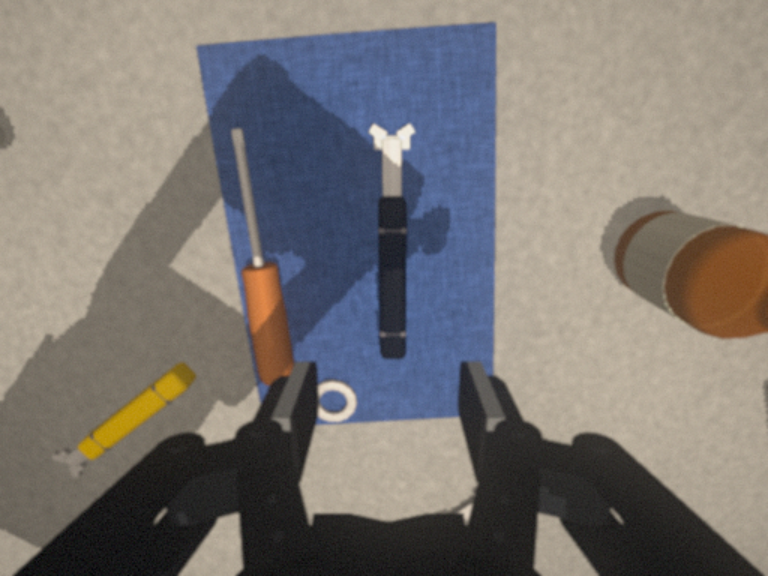

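```bash
python3 - <<'E'
from h import *
f=dict(np.load("w1.npz"))
for n,p,z in [("rear",(393,357),22),("front",(392.5,197),25),("L",(379,277),25),("R",(406,277),25),("padL",(372,134),7),("padR",(413,134),7),("vcentre",(392,137),7),("washer",(336,401),8),("matTL",(197,45),3),("matTR",(496,22),3),("matBR",(494,413),3),("sd",(272,330),15)]:
    print(n,ray(f,np.array(p)/1.5,z).round(1))
# handle axis by dark mask
c=f["color"].astype(int);m=(c.max(2)<62);m[245:]=0;m[:,:245]=0;m[:,280:]=0
v,u=np.nonzero(m);print(np.polyfit(v,u,1),v.min(),v.max(),u.min(),u.max())
P=ray(f,np.c_[u,v],25)[:,:2];b,ctr=cv2.PCACompute2(P,None)[1][0],P.mean(0);print(ctr,np.arctan2(b[1],b[0]),cv2.minAreaRect(P.astype(np.float32)))
E
```

```text
rear [[ 394.  -384.7   22. ]]
front [[ 502.9 -392.3   25. ]]
L [[ 453.1 -380.    25. ]]
R [[ 451.8 -397.3   25. ]]
padL [[ 540.3 -382.6    7. ]]
padR [[ 538.4 -407.9    7. ]]
vcentre [[ 537.6 -394.8    7. ]]
washer [[ 353.2 -338.6    8. ]]
matTL [[ 599.6 -282.4    3. ]]
matTR [[ 597.4 -460.7    3. ]]
matBR [[ 329.7 -459.1    3. ]]
sd [[ 417.6 -302.1   15. ]]
[1.18564487e-03 2.61030722e+02] 131 237 252 270
[ 454.07099356 -388.33312677] -0.07286568919596369 ((449.9694519042969, -387.7395324707031), (17.003738403320312, 106.77094268798828), 85.57260131835938)
```

Call:
play_rows(dp=[[-0.05, 0.09, 0.8], [-0.05, 0.09, 1.7], [-0.05, 0.09, 2.6], [-0.05, 0.09, 3.3], [-0.05, 0.09, 3.62]], rot=[[0, 0, 0], [0, 0, 0], [0, 0, 0], [0, 0, 0], [0, 0, 0]])

```text
clock: 1.37
eef_pos: [446.0, -389.5, 3.0]
tcp_rot: [-3.139, 0.003, -0.082]
contact_force: [-0.9, 1.0, 0.7]
opening: 0.601
grasp_force: 0.0
```

Call:
play_rows(dp=[[0, 0, 0], [0, 0, 0]], rot=[[0, 0, 0], [0, 0, 0]])

```text
clock: 1.53
eef_pos: [448.3, -390.5, 6.5]
tcp_rot: [3.142, 0.0, -0.081]
contact_force: [-0.7, -0.6, 0.0]
opening: 0.6
grasp_force: 0.0
```

Call:
play_rows(dp=[[0, -0.05, 0.03], [0, -0.05, 0.03], [0, -0.05, 0.03], [0, -0.05, 0.03]], rot=[[0, 0, 0], [0, 0, 0], [0, 0, 0], [0, 0, 0]])

```text
clock: 1.87
eef_pos: [449.4, -388.1, 6.1]
tcp_rot: [3.14, -0.002, -0.08]
contact_force: [-0.2, -0.3, -0.8]
opening: 0.6
grasp_force: 0.0
```

Call:
play_rows(dp=[[0, 0, 0], [0, 0, 0], [0, 0, 0], [0, 0, 0]], rot=[[0, 0, 0], [0, 0, 0], [0, 0, 0], [0, 0, 0]], fingers=0, grip_force=80)

```text
clock: 2.2
eef_pos: [449.0, -387.8, 5.4]
tcp_rot: [3.141, -0.0, -0.08]
contact_force: [-0.8, 2.0, 5.7]
opening: 0.189
grasp_force: 79.2
```

Call:
play_rows(dp=[[0, 0, 0], [0, 0, 0], [0, 0, 0]], rot=[[0, 0, 0], [0, 0, 0], [0, 0, 0]])

```text
clock: 2.45
eef_pos: [449.0, -387.8, 5.4]
tcp_rot: [3.141, -0.0, -0.08]
contact_force: [-0.7, 1.7, 6.0]
opening: 0.193
grasp_force: 79.2
```

Call:
play_rows(dp=[[0, 0, -0.3], [0, 0, -1.1], [0, 0, -2.0], [0, -0.3, -2.9], [0, -1.1, -3.7]], rot=[[0, 0, 0], [0, 0, 0], [0, 0, 0], [0, 0, 0], [0, 0, 0]])

```text
clock: 2.87
eef_pos: [452.7, -348.7, 153.5]
tcp_rot: [3.139, -0.003, -0.082]
contact_force: [1.0, -0.1, -0.6]
opening: 0.19
grasp_force: 78.4
```

Call:
play_rows(dp=[[0.2, -0.8, -0.5], [0.4, -1.7, -0.9], [0.6, -2.7, -1.17], [0.8, -3.7, -1.17], [1.0, -4.7, -1.17]], rot=[[0, 0, 0], [0, 0, -0.8], [0, 0, -1.6], [0, 0, -2.5], [0, 0, -3.4]])

```text
clock: 3.28
eef_pos: [507.5, -160.5, 198.9]
tcp_rot: [3.14, -0.002, 0.28]
contact_force: [1.8, -1.2, -2.0]
opening: 0.189
grasp_force: 78.3
```

```bash
python3 - <<'E'
from h import *
s=telemetry.sense();print(s["clock"],s["eef_pos"],s["tcp_rot"],delta([515.6,-75,200]))
E
```

```text
3.2833 [ 507.47193823 -160.50681828  198.88261045] [ 3.14035582e+00 -1.93301750e-03  2.79664899e-01] [ 0.78542812 -1.99849301 -0.02888837]
```

Call:
play_rows(dp=[[0.4, -0.9, 0], [0.78, -1.7, 0], [0.78, -2.0, 0], [0.78, -2.0, 0], [0.78, -2.0, 0]], rot=[[0, 0, 0], [0, 0, 0], [0, 0, 0], [0, 0, 0], [0, 0, 0]])

```text
clock: 3.7
eef_pos: [515.0, -76.4, 197.5]
tcp_rot: [3.141, 0.0, 0.278]
contact_force: [0.2, -1.2, -1.2]
opening: 0.193
grasp_force: 78.4
```

Call:
play_rows(dp=[[0, 0, 0], [0, 0, 0]], rot=[[0, 0, 0], [0, 0, 0]])

```text
clock: 3.87
eef_pos: [515.2, -77.9, 197.3]
tcp_rot: [3.141, 0.0, 0.274]
contact_force: [-0.5, 0.4, -1.2]
opening: 0.187
grasp_force: 78.4
```

```bash
python3 - <<'E'
from h import *
f=cam("wrist");np.savez("w2.npz",**f);s=telemetry.sense();print(s["eef_pos"],s["tcp_rot"],s["contact_force"])
cv2.imwrite("pics/w2.png",cv2.resize(f["color"][:280,:,::-1],None,fx=1.5625,fy=1.5625,interpolation=cv2.INTER_CUBIC))
E
```

```text
[515.20906333 -77.9057146  197.20247938] [3.14136269e+00 1.85274218e-05 2.74148933e-01] [-0.84216217 -0.06694905 -1.19001949]
```

View pics/w2.png

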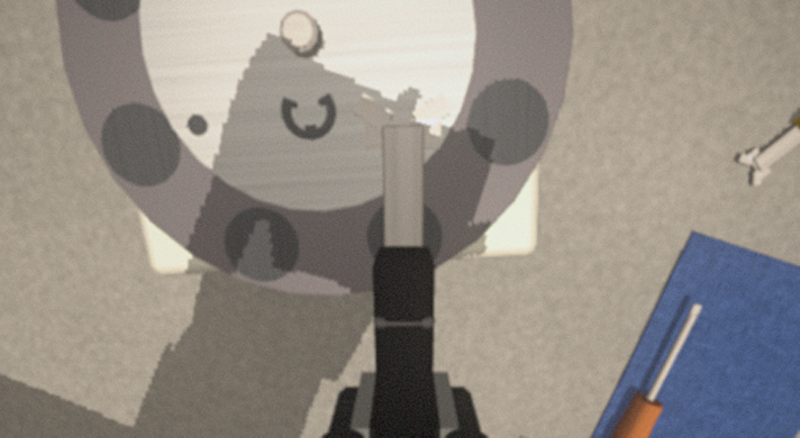

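```bash
python3 - <<'E'
from h import *
f=dict(np.load("w2.npz"))
cv2.imwrite("pics/w2z.png",cv2.resize(f["color"][0:100,160:300,::-1],None,fx=5.7,fy=5.7,interpolation=cv2.INTER_CUBIC))
g=f["color"].max(2)
sub=g[50:95,175:220]; m=(sub<70).astype(np.uint8)
n,l,st,ce=cv2.connectedComponentsWithStats(m)
print(st,ce+[175,50])
E
```

```text
[[   0    0   45   45 2024]
 [  22   37    1    1    1]] [[197.          71.99258893]
 [197.          87.        ]]
```

View pics/w2z.png

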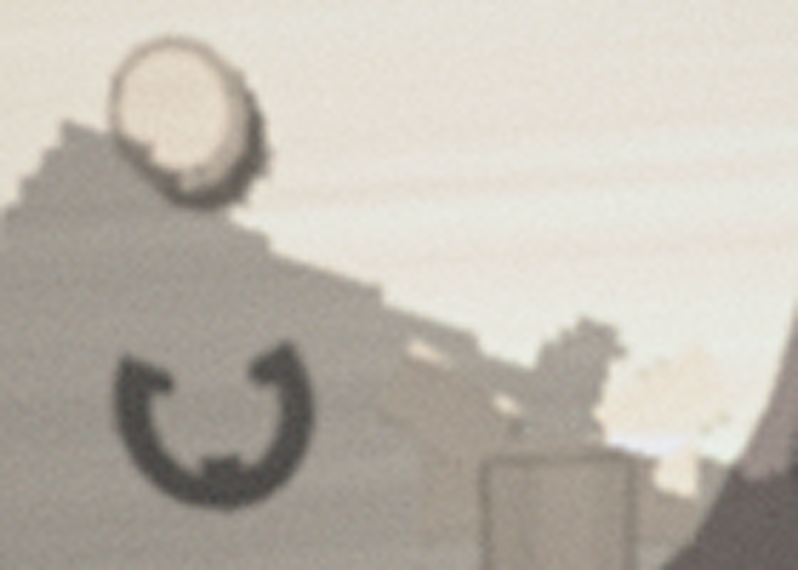

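```bash
cat >> h.py <<'E'
def clipfit(f,box,th):
    x0,y0,x1,y1=box; g=cv2.GaussianBlur(f["color"],(0,0),.7).max(2)
    m=(g[y0:y1,x0:x1]<th).astype(np.uint8)
    n,l,st,ce=cv2.connectedComponentsWithStats(m)
    i=1+np.argmax(st[1:,4]); v,u=np.nonzero(l==i); P=ray(f,np.c_[u+x0,v+y0],103)[:,:2]
    (c,rad)=cv2.minEnclosingCircle(P.astype(np.float32)); d=P.mean(0)-c
    return np.array(c),rad,st[i],np.arctan2(-d[1],-d[0])
E
python3 - <<'E'
from h import *
f=dict(np.load("w2.npz"));k=lambda x,y:(160+x/5.7-.4,y/5.7-.4)
g=f["color"].max(2); print(np.bincount(g[55:95,175:220].ravel()//10))
for th in (95,110,120):print(clipfit(f,(175,55,222,95),th))
print("clip hand",ray(f,k(214,409),103))
t,p=ray(f,k(222,470),103)[0],ray(f,k(211,364),103)[0];print("mouth",np.arctan2(p[1]-t[1],p[0]-t[0]))
print("spindle top",ray(f,k(174,105),120),ray(f,k(112,105),120),ray(f,k(240,112),120),ray(f,k(174,38),120),ray(f,k(174,180),120))
R=Ro.from_euler('xyz',[3.14136,0,.27415]);tc=np.array([515.2,-77.9,197.2])
# fork shaft edges in tool frame at top of fork z=tool underside+5 
for y in (470,560): 
  for e in (484,634):
    print(R.inv().apply(ray(f,k(e,y),199.8)[0]-tc).round(1),end=" ")
for n,p in [("padL",(425,352)),("padL2",(508,404)),("handleL",((373/1.5625-160)*5.7,(300/1.5625)*5.7)),("handleR",((435/1.5625-160)*5.7,(300/1.5625)*5.7)),("hfront",((404/1.5625-160)*5.7,(247/1.5625)*5.7))]:
    print(n,R.inv().apply(ray(f,k(*p),199.8 if 'pad' in n else 216.8)[0]-tc).round(1))
E
```

```text
[  0   0   0   0   0   0   1  66 216  54  55  45  44  51  70 619 573   6]
(array([599.34863281,  -6.11165667]), 12.413572311401367, array([  6,   7,  33,  27, 287], dtype=int32), np.float64(0.2907143504543166))
(array([599.32427979,  -6.16655731]), 12.994050979614258, array([  5,   6,  35,  28, 380], dtype=int32), np.float64(0.3361696365318477))
(array([599.30194092,  -6.09778166]), 13.227203369140625, array([  5,   6,  35,  29, 437], dtype=int32), np.float64(0.34658087393970394))
clip hand [[599.09572727  -6.30651045 103.        ]]
mouth 0.3249309986329182
spindle top [[630.24522574   1.83246536 120.        ]] [[628.32280219   8.91835746 120.        ]] [[631.57595173  -5.85788282 120.        ]] [[637.12652754   3.30147998 120.        ]] [[6.22391633e+02 1.62981231e-01 1.20000000e+02]]
[87.6 -6.  -2.6] [87.6  5.9 -2.6] [80.7 -6.1 -2.6] [80.7  6.  -2.6] padL [ 96.2 -10.5  -2.6]
padL2 [92.5 -4.  -2.6]
handleL [ 40.9  -8.6 -19.6]
handleR [ 40.9   9.1 -19.6]
hfront [ 56.2   0.2 -19.6]
```

Call:
play_rows(dp=[[-0.5, -0.5, 0], [-0.82, -1.0, 0.4], [-0.82, -1.17, 1.2], [-0.82, -1.17, 1.9], [-0.82, -1.17, 2.18]], rot=[[0, 0, 0], [0, 0, 0], [0, 0, 0], [0, 0, 0], [0, 0, 0]])

```text
clock: 4.33
eef_pos: [468.8, -41.0, 107.2]
tcp_rot: [-3.14, 0.003, 0.275]
contact_force: [-0.6, -1.1, -1.4]
opening: 0.192
grasp_force: 78.6
```

Call:
play_rows(dp=[[0, 0, 0], [0, 0, 0], [0, 0, 0], [0, 0, 0]], rot=[[0, 0, 0], [0, 0, 0], [0, 0, 0], [0, 0, 0]])

```text
clock: 4.67
eef_pos: [472.1, -41.0, 111.1]
tcp_rot: [3.141, -0.002, 0.275]
contact_force: [0.3, 0.9, -1.9]
opening: 0.192
grasp_force: 78.6
```

```bash
python3 - <<'E'
from h import *
s=telemetry.sense();print(s["eef_pos"],s["tcp_rot"],s["contact_force"],delta([470.9,-41.75,104.4]))
f=cam("wrist");np.savez("w3.npz",**f)
cv2.imwrite("pics/w3.png",cv2.resize(f["color"][:170,140:380,::-1],None,fx=3.3,fy=3.3,interpolation=cv2.INTER_CUBIC))
E
```

```text
[472.05147356 -41.04921883 111.07276761] [ 3.14082609e+00 -2.01082344e-03  2.74949749e-01] [ 0.29103366  0.93667727 -1.94030116] [-0.03279748  0.00891806  0.16676046]
```

View pics/w3.png

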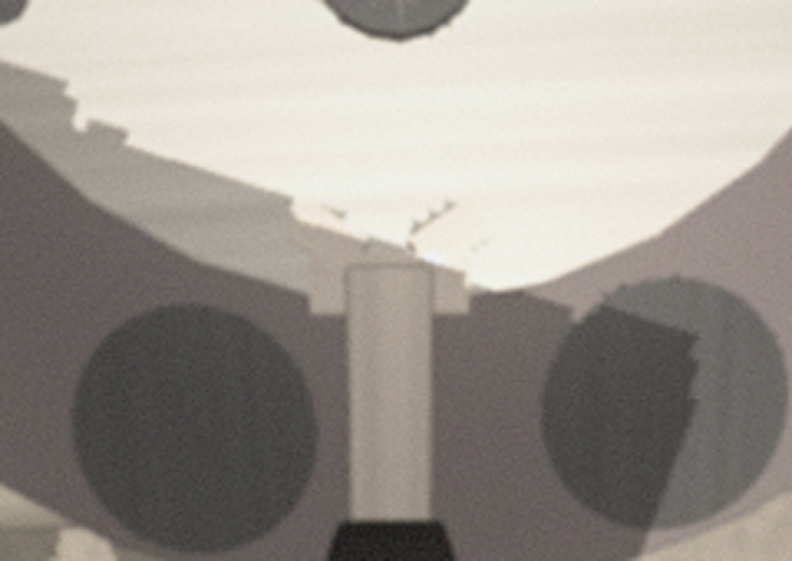

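```bash
python3 - <<'E'
from h import *
f=dict(np.load("w3.npz"));g=cv2.GaussianBlur(f["color"],(0,0),.6).max(2)
m=(g[:14,235:286]<150).astype(np.uint8);v,u=np.nonzero(m);v=v;u=u+235
# lower boundary per column
L=[(c,v[u==c].max()+.5) for c in range(u.min(),u.max()+1) if (u==c).any()]
R=Ro.from_matrix(f["R"].T)
P=ray(f,L,104)[:,:2]
A=np.c_[2*P,np.ones(len(P))];x=np.linalg.lstsq(A,(P**2).sum(1),rcond=None)[0];print(x[:2],np.sqrt(x[2]+x[0]**2+x[1]**2),len(P))
from scipy.optimize import least_squares
print(least_squares(lambda c:np.hypot(*(P-c).T)-13,[599,-6]).x)
k=lambda x,y:(140+x/3.3-.35,y/3.3-.35)
yaw=.275;ex=np.array([np.cos(yaw),np.sin(yaw)]);ey=np.array([ex[1],-ex[0]]);tc=np.array([472.05,-41.05])
for n,p,z in [("pL",(308,305),113.7),("pR",(470,305),113.7),("pLf",(325,203),113.7),("pRf",(452,203),113.7),("sL",(347,400),113.7),("sR",(433,400),113.7),("hL",(328,561),130.7),("hR",(455,561),130.7),("hf",(390,521),130.7)]:
    q=ray(f,k(*p),z)[0,:2]-tc;print(n,(q@ex).round(1),(q@ey).round(1))
E
```

```text
[598.09811276  -6.36586792] 12.373963445304186 42
[598.76413774  -6.17687382]
pL 83.3 -11.3
pR 83.3 11.2
pLf 96.3 -8.7
pRf 96.3 8.4
sL 70.4 -6.1
sR 70.4 6.2
hL 50.9 -8.1
hR 50.9 8.7
hf 56.3 0.1
```

Call:
play_rows(dp=[[0.0, 0.005, 0.1], [0.1, 0.01, 0.16], [0.2, 0.01, 0.17], [0.3, 0.015, 0.17], [0.3, 0.015, 0.17]], rot=[[0, 0, 0], [0, 0, 0], [0, 0, 0], [0, 0, 0], [0, 0, 0]])

```text
clock: 5.13
eef_pos: [483.9, -37.7, 103.2]
tcp_rot: [3.141, -0.001, 0.276]
contact_force: [-0.3, -0.1, -1.1]
opening: 0.193
grasp_force: 78.6
```

Call:
play_rows(dp=[[0, 0, 0], [0, 0, 0], [0, 0, 0], [0, 0, 0]], rot=[[0, 0, 0], [0, 0, 0], [0, 0, 0], [0, 0, 0]])

```text
clock: 5.47
eef_pos: [482.5, -37.9, 103.1]
tcp_rot: [-3.142, 0.0, 0.276]
contact_force: [0.8, 0.3, -0.2]
opening: 0.192
grasp_force: 78.6
```

```bash
python3 - <<'E'
from h import *
s=telemetry.sense();print(s["clock"],s["eef_pos"],s["tcp_rot"],s["contact_force"],delta([525.7,-27.7,103.4])*40)
E
```

```text
5.4667 [482.53230286 -37.85514933 103.12011519] [-3.14153026e+00  1.34361827e-04  2.75721158e-01] [ 0.79829242  0.33165405 -0.196171  ] [44.30182446  1.98041564 -0.28596085]
```

Call:
play_rows(dp=[[0.1, 0.01, -0.01], [0.2, 0.015, -0.01], [0.25, 0.015, -0.01], [0.3, 0.015, -0.01], [0.34, 0.015, -0.01]], rot=[[0, 0, 0], [0, 0, 0], [0, 0, 0], [0, 0, 0], [0, 0, 0]])

```text
clock: 5.88
eef_pos: [496.2, -34.6, 103.5]
tcp_rot: [-3.142, -0.0, 0.276]
contact_force: [-0.1, 0.5, -1.3]
opening: 0.193
grasp_force: 78.6
```

Call:
play_rows(dp=[[0.04, 0.002, 0], [0.08, 0.005, 0], [0.12, 0.008, 0], [0.16, 0.01, 0], [0.2, 0.013, 0]], rot=[[0, 0, 0], [0, 0, 0], [0, 0, 0], [0, 0, 0], [0, 0, 0]])

```text
clock: 6.3
eef_pos: [503.9, -33.0, 103.5]
tcp_rot: [-3.142, 0.0, 0.276]
contact_force: [-0.5, -0.6, -1.9]
opening: 0.19
grasp_force: 78.5
```

```bash
python3 - <<'E'
from h import *
s=telemetry.sense();print(s["clock"],s["eef_pos"],s["tcp_rot"],s["contact_force"],delta([525.7,-27.7,103.4])*40)
f=cam("wrist");np.savez("w4.npz",**f)
cv2.imwrite("pics/w4.png",cv2.resize(f["color"][:100,180:340,::-1],None,fx=5,fy=5,interpolation=cv2.INTER_CUBIC))
E
```

```text
6.3 [503.87410015 -33.00679813 103.50543428] [-3.14155645e+00  7.84076363e-05  2.75702994e-01] [-0.46134655 -0.61932515 -1.89250133] [22.4462674   0.83514356  0.10364408]
```

View pics/w4.png

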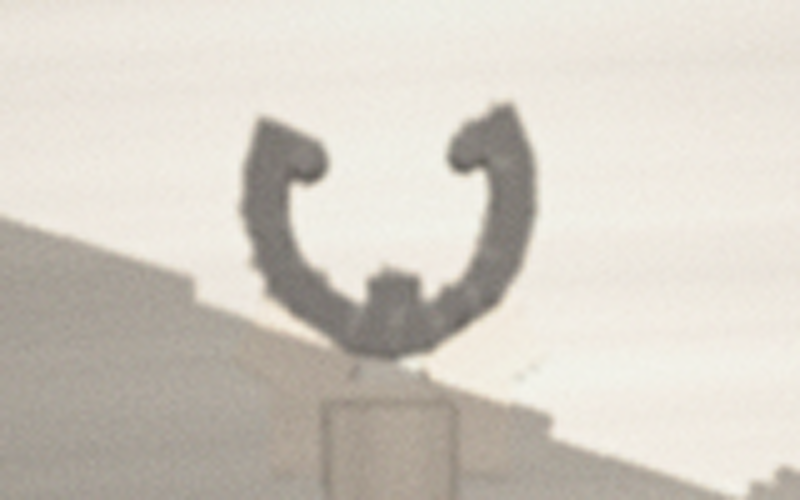

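```bash
python3 - <<'E'
from h import *
f=dict(np.load("w4.npz"))
for th in (135,145):
    c=clipfit(f,(225,15,292,75),th);print(c,Ro.from_euler('z',-.2757).apply([*(c[0]-[503.87,-33.0]),0]))
    e=np.array([630.,1.7])-c[0];print(e,np.hypot(*e),np.arctan2(e[1],e[0]))
E
```

```text
(array([601.38146973,  -1.54819298]), 11.457684516906738, array([  5,  11,  38,  45, 482], dtype=int32), np.float64(-0.5519908754782928)) [102.39076605   3.71939805   0.        ]
[28.61853027  3.24819298] 28.80227478226975 0.11301600218058584
(array([605.08258057,  -4.27808142]), 12.77336597442627, array([  4,   7,  57,  50, 966], dtype=int32), np.float64(0.30639601656847176)) [1.05208972e+02 8.50856805e-02 0.00000000e+00]
[24.91741943  5.97808142] 25.624504847097384 0.23546531943100793
```

Call:
play_rows(dp=[[0.06, 0.003, 0], [0.12, 0.006, 0], [0.18, 0.009, 0], [0.24, 0.011, 0], [0.29, 0.013, 0]], rot=[[0, 0, 0], [0, 0, 0], [0, 0, 0], [0, 0, 0], [0, 0, 0]])

```text
clock: 6.77
eef_pos: [515.4, -30.3, 103.5]
tcp_rot: [3.142, -0.0, 0.276]
contact_force: [-0.1, -1.1, -1.3]
opening: 0.19
grasp_force: 78.6
```

Call:
play_rows(dp=[[0.02, 0.002, 0], [0.04, 0.004, 0], [0.06, 0.006, 0], [0.075, 0.007, 0]], rot=[[0, 0, 0], [0, 0, 0], [0, 0, 0], [0, 0, 0]])

```text
clock: 7.1
eef_pos: [518.1, -29.8, 103.5]
tcp_rot: [3.142, 0.0, 0.276]
contact_force: [-0.2, 0.4, -1.0]
opening: 0.19
grasp_force: 78.6
```

```bash
python3 - <<'E'
from h import *
s=telemetry.sense();print(s["clock"],s["eef_pos"],s["tcp_rot"],s["contact_force"],delta([525.7,-27.7,103.4])*40)
f=cam("wrist");np.savez("w5.npz",**f)
cv2.imwrite("pics/w5.png",cv2.resize(f["color"][:100,180:340,::-1],None,fx=5,fy=5,interpolation=cv2.INTER_CUBIC))
E
```

```text
7.1 [518.07186794 -29.83961143 103.52125683] [3.14157848e+00 3.26674231e-05 2.75770408e-01] [-0.23085718  0.37105496 -0.95732832] [7.92250366 0.01828179 0.12099828]
```

View pics/w5.png

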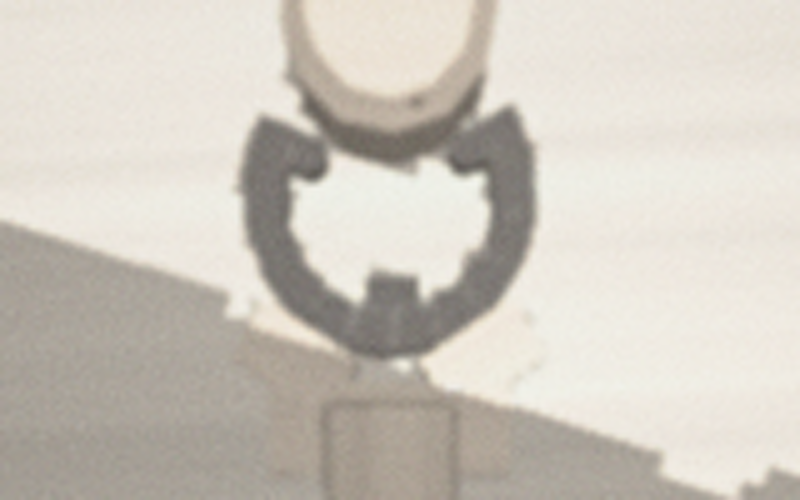

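Call:
play_rows(dp=[[0.015, 0, 0], [0.03, 0, 0], [0.045, 0, 0], [0.05, 0, 0]], rot=[[0, 0, 0], [0, 0, 0], [0, 0, 0], [0, 0, 0]])

```text
clock: 7.48
eef_pos: [520.1, -29.3, 103.5]
tcp_rot: [3.142, -0.0, 0.276]
contact_force: [0.2, -0.1, -1.1]
opening: 0.191
grasp_force: 78.6
```

Call:
play_rows(dp=[[0.01, 0, 0], [0.02, 0, 0], [0.02, 0, 0]], rot=[[0, 0, 0], [0, 0, 0], [0, 0, 0]])

```text
clock: 7.73
eef_pos: [520.8, -29.1, 103.5]
tcp_rot: [3.142, -0.0, 0.276]
contact_force: [0.4, 1.1, -1.5]
opening: 0.191
grasp_force: 78.6
```

Call:
play_rows(dp=[[0.01, 0, 0], [0.02, 0, 0], [0.02, 0, 0]], rot=[[0, 0, 0], [0, 0, 0], [0, 0, 0]])

```text
clock: 7.98
eef_pos: [521.6, -28.9, 103.5]
tcp_rot: [3.142, -0.0, 0.276]
contact_force: [0.7, -0.0, -2.0]
opening: 0.188
grasp_force: 78.6
```

Call:
play_rows(dp=[[0.01, 0, 0], [0.02, 0, 0], [0.02, 0, 0]], rot=[[0, 0, 0], [0, 0, 0], [0, 0, 0]])

```text
clock: 8.23
eef_pos: [522.1, -28.7, 103.5]
tcp_rot: [-3.142, 0.0, 0.276]
contact_force: [-0.5, -0.1, -0.4]
opening: 0.188
grasp_force: 78.6
```

Call:
play_rows(dp=[[0.01, 0, 0], [0.02, 0, 0], [0.02, 0, 0]], rot=[[0, 0, 0], [0, 0, 0], [0, 0, 0]])

```text
clock: 8.48
eef_pos: [522.4, -28.5, 103.3]
tcp_rot: [-3.141, 0.001, 0.276]
contact_force: [-4.9, -2.1, 0.5]
opening: 0.191
grasp_force: 78.7
```

Call:
play_rows(dp=[[0.01, 0, 0], [0.02, 0, 0], [0.02, 0, 0]], rot=[[0, 0, 0], [0, 0, 0], [0, 0, 0]])

```text
clock: 8.73
eef_pos: [522.7, -28.4, 103.2]
tcp_rot: [-3.141, 0.002, 0.276]
contact_force: [-7.3, -1.9, 0.5]
opening: 0.189
grasp_force: 78.9
```

Call:
play_rows(dp=[[0.01, 0, -0.01], [0.015, 0, -0.01]], rot=[[0, 0, 0], [0, 0, 0]])

```text
clock: 8.9
eef_pos: [522.8, -28.3, 103.5]
tcp_rot: [-3.141, 0.003, 0.276]
contact_force: [-7.8, -3.9, 0.4]
opening: 0.194
grasp_force: 78.8
```

Call:
play_rows(dp=[[0.01, 0, 0], [0.01, 0, 0]], rot=[[0, 0, 0], [0, 0, 0]])

```text
clock: 9.07
eef_pos: [522.8, -28.2, 103.3]
tcp_rot: [-3.141, 0.004, 0.276]
contact_force: [-7.9, -4.2, 0.2]
opening: 0.188
grasp_force: 78.9
```

Call:
play_rows(dp=[[0.01, 0.01, 0], [0.01, 0.01, 0]], rot=[[0, 0, 0], [0, 0, 0]])

```text
clock: 9.23
eef_pos: [522.9, -28.4, 103.3]
tcp_rot: [-3.141, 0.005, 0.276]
contact_force: [-9.5, -3.4, 2.5]
opening: 0.192
grasp_force: 79.0
```

Call:
play_rows(dp=[[0.01, 0, 0], [0.01, 0, 0]], rot=[[0, 0, 0], [0, 0, 0]])

```text
clock: 9.4
eef_pos: [523.3, -28.3, 103.3]
tcp_rot: [-3.141, 0.005, 0.276]
contact_force: [-9.1, -3.6, 0.7]
opening: 0.192
grasp_force: 79.0
```

Call:
play_rows(dp=[[0.01, 0, -0.005], [0.01, 0, -0.005]], rot=[[0, 0.04, 0], [0, 0.05, 0]])

```text
clock: 9.57
eef_pos: [523.3, -28.3, 103.2]
tcp_rot: [-3.14, -0.0, 0.276]
contact_force: [-8.5, -2.9, -0.1]
opening: 0.186
grasp_force: 78.7
```

Call:
play_rows(dp=[[0.01, 0, 0], [0.01, 0, 0]], rot=[[0, 0, 0], [0, 0, 0]])

```text
clock: 9.73
eef_pos: [524.2, -28.1, 103.3]
tcp_rot: [-3.141, -0.001, 0.276]
contact_force: [-5.2, -1.2, -2.3]
opening: 0.194
grasp_force: 78.6
```

Call:
play_rows(dp=[[0, 0, 0]], rot=[[0, 0, 0]])

```text
clock: 9.82
eef_pos: [525.4, -27.9, 103.7]
tcp_rot: [-3.141, -0.003, 0.276]
contact_force: [-0.2, -0.3, -1.8]
opening: 0.192
grasp_force: 78.6
```

```bash
python3 - <<'E'
from h import *
s=telemetry.sense();print(s["clock"],s["eef_pos"],s["tcp_rot"],s["contact_force"],delta([525.7,-27.7,103.4])*40)
f=cam("wrist");np.savez("w6.npz",**f)
cv2.imwrite("pics/w6.png",cv2.resize(f["color"][:100,180:340,::-1],None,fx=5,fy=5,interpolation=cv2.INTER_CUBIC))
E
```

```text
9.8167 [525.43511317 -27.90732628 103.67517486] [-3.14100304 -0.00349329  0.2756904 ] [-0.15847743 -0.32533463 -1.80667074] [ 0.31035744 -0.12722902  0.27633578]
```

View pics/w6.png

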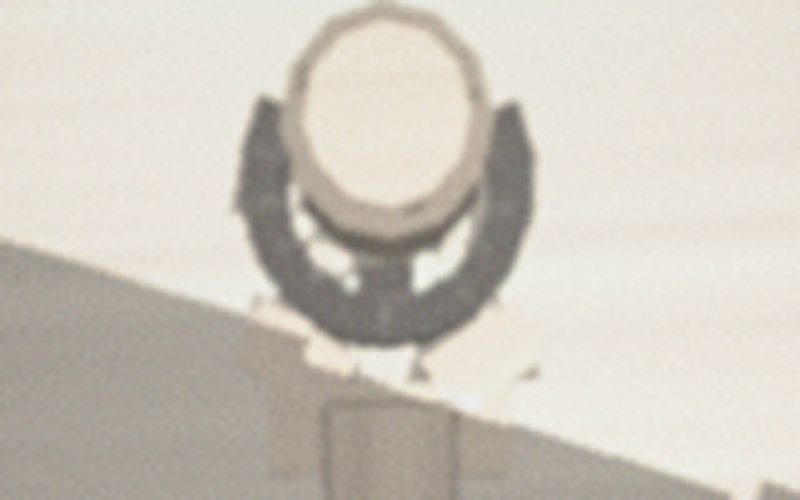

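Call:
play_rows(dp=[[-0.1, 0, 0], [-0.5, 0, 0], [-1.2, 0, 0], [-1.2, 0, -0.8], [-1.0, 0.4, -1.7]], rot=[[0, 0, 0], [0, 0, 0], [0, 0, 0], [0, 0, 0], [0, 0, 0]])

```text
clock: 10.28
eef_pos: [486.6, -53.0, 170.1]
tcp_rot: [-3.138, 0.002, 0.276]
contact_force: [1.6, -0.1, -1.6]
opening: 0.19
grasp_force: 78.6
```

Call:
play_rows(dp=[[0.6, 0.6, -0.7], [0.9, 0.8, -0.7], [0.9, 0.8, -0.7], [0.9, 0.8, -0.7], [0.9, 0.8, -0.7]], rot=[[0, -0.04, 0], [0, -0.04, 0], [0, -0.04, 0], [0, -0.04, 0], [0, -0.04, 0]])

```text
clock: 10.7
eef_pos: [534.1, -75.0, 199.4]
tcp_rot: [-3.141, 0.0, 0.276]
contact_force: [-0.8, -0.3, -1.4]
opening: 0.189
grasp_force: 78.6
```

```bash
python3 - <<'E'
from h import *
s=telemetry.sense();print(s["clock"],s["eef_pos"],s["tcp_rot"],s["contact_force"])
f=cam("wrist");np.savez("w7.npz",**f)
u=proj(f,[630,2,103])[0];print(u);x,y=int(u[0]),int(u[1]);x0,y0=max(x-60,0),max(y-50,0);print(x0,y0)
cv2.imwrite("pics/w7.png",cv2.resize(f["color"][y0:y0+100,x0:x0+120,::-1],None,fx=6,fy=6,interpolation=cv2.INTER_CUBIC))
E
```

```text
10.7 [534.0967246  -75.00022976 199.35270681] [-3.14077013e+00  2.75140926e-04  2.75679183e-01] [-0.77910744 -0.27512793 -1.41201149]
[194.37740319  52.98465381]
134 2
```

View pics/w7.png

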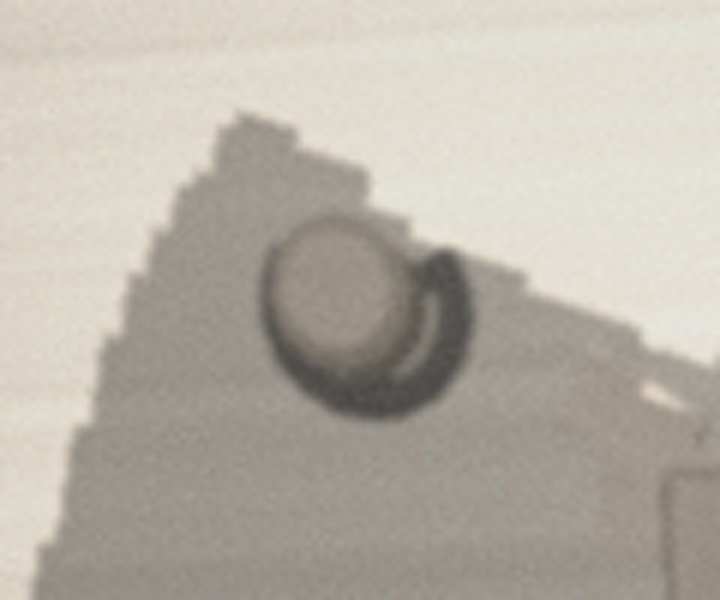

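```bash
python3 - <<'E'
from h import *
f=dict(np.load("w7.npz"));k=lambda x,y:(134+x/6-.4,2+y/6-.4)
b=ray(f,[k(368,420),k(262,315),k(474,315)],103)[:,:2];ex=np.array([.962,.272]);print(b,b[0]+13*ex,(b[1]+b[2])/2)
t=ray(f,[k(338,213),k(269,291),k(413,291),k(338,370)],120)[:,:2];print(t,(t[1]+t[2])/2,t[0]-8.5*ex)
E
```

```text
[[617.27852336  -1.17951695]
 [625.81099532  14.33220933]
 [632.91274289 -11.43160558]] [629.78452336   2.35648305] [629.3618691    1.45030187]
[[ 6.37771017e+02  3.15473213e+00]
 [ 6.27562549e+02  9.21548489e+00]
 [ 6.32018667e+02 -6.99316355e+00]
 [ 6.21331851e+02 -3.27973830e-01]] [629.79060824   1.11116067] [629.59401742   0.84273213]
```

Call:
play_rows(dp=[[-0.5, 0.8, 0], [-1.0, 1.6, 0], [-1.5, 2.4, 0], [-2.0, 3.2, 0], [-2.5, 4.1, 0]], rot=[[0, 0, 0.6], [0, 0, 1.3], [0, 0, 2.0], [0, 0, 2.7], [0, 0, 3.4]])

```text
clock: 11.17
eef_pos: [481.8, -260.5, 199.2]
tcp_rot: [-3.14, 0.001, -0.083]
contact_force: [0.4, -0.5, -1.4]
opening: 0.19
grasp_force: 78.8
```

```bash
python3 - <<'E'
from h import *
s=telemetry.sense();print(s["clock"],s["eef_pos"],s["tcp_rot"],delta([449,-388,100]))
E
```

```text
11.1667 [ 481.78606337 -260.47635753  199.24072033] [-3.14019124e+00  6.27153878e-04 -8.27582923e-02] [-0.55175032  3.24840957  2.47681459]
```

Call:
play_rows(dp=[[-0.2, 0.9, 0.2], [-0.4, 1.7, 0.7], [-0.5, 2.5, 1.2], [-0.55, 3.1, 1.7], [-0.55, 3.2, 2.3]], rot=[[0, 0, 0], [0, 0, 0], [0, 0, 0], [0, 0, 0], [0, 0, 0]])

```text
clock: 11.58
eef_pos: [450.5, -389.4, 107.2]
tcp_rot: [3.14, -0.002, -0.082]
contact_force: [0.6, -0.1, -1.9]
opening: 0.19
grasp_force: 78.8
```

Call:
play_rows(dp=[[0, 0, 0.1], [0, 0, 0.1], [0, 0, 0.1], [0, 0, 0.1]], rot=[[0, 0, 0], [0, 0, 0], [0, 0, 0], [0, 0, 0]])

```text
clock: 11.92
eef_pos: [452.2, -385.5, 105.2]
tcp_rot: [3.141, -0.002, -0.079]
contact_force: [-0.0, 0.4, -0.2]
opening: 0.19
grasp_force: 78.7
```

```bash
python3 - <<'E'
from h import *
s=telemetry.sense();print(s["clock"],s["eef_pos"],s["tcp_rot"],delta([449,-388,10]))
E
```

```text
11.9167 [ 452.23973005 -385.49751173  105.17122907] [ 3.14136207e+00 -2.05359058e-03 -7.91522487e-02] [-0.0806788   0.06822184  2.37913586]
```

Call:
play_rows(dp=[[-0.08, 0.07, 0.7], [-0.08, 0.07, 1.3], [-0.08, 0.07, 1.8], [-0.08, 0.07, 2.1], [-0.08, 0.07, 2.25]], rot=[[0, 0, 0], [0, 0, 0], [0, 0, 0], [0, 0, 0], [0, 0, 0]])

```text
clock: 12.33
eef_pos: [448.3, -387.9, 13.5]
tcp_rot: [-3.141, -0.001, -0.079]
contact_force: [0.0, -0.5, -1.5]
opening: 0.188
grasp_force: 78.8
```

Call:
play_rows(dp=[[0, 0, 0.02], [0, 0, 0.05], [0, 0, 0.08], [0, 0, 0.1], [0, 0, 0.1]], rot=[[0, 0, 0], [0, 0, 0], [0, 0, 0], [0, 0, 0], [0, 0, 0]])

```text
clock: 12.75
eef_pos: [448.5, -388.9, 10.6]
tcp_rot: [3.141, -0.002, -0.08]
contact_force: [0.4, 0.5, -1.4]
opening: 0.192
grasp_force: 78.8
```

```bash
python3 - <<'E'
from h import *
s=telemetry.sense();print(s["clock"],s["eef_pos"],s["tcp_rot"],s["contact_force"],delta([449,-388,5.6]))
E
```

```text
12.75 [ 448.51817285 -388.94344299   10.59544689] [ 3.14130903e+00 -1.86648358e-03 -8.03119511e-02] [ 0.36386647  0.4514962  -1.42548273] [ 0.00988153 -0.02451185  0.12489789]
```

Call:
play_rows(dp=[[0, 0, 0.05], [0, 0, 0.09], [0, 0, 0.12], [0, 0, 0.13], [0, 0, 0.13]], rot=[[0, -0.02, 0], [0, -0.02, 0], [0, -0.02, 0], [0, -0.02, 0], [0, -0.02, 0]])

```text
clock: 13.17
eef_pos: [448.2, -388.7, 5.4]
tcp_rot: [-3.141, 0.001, -0.08]
contact_force: [-1.2, 1.8, 8.9]
opening: 0.189
grasp_force: 80.3
```

Call:
play_rows(dp=[[0, 0, 0], [0, 0, 0]], rot=[[0, 0, 0], [0, 0, 0]])

```text
clock: 13.33
eef_pos: [448.2, -388.7, 5.4]
tcp_rot: [-3.141, 0.001, -0.08]
contact_force: [-3.6, 2.4, 8.0]
opening: 0.192
grasp_force: 80.3
```

Call:
play_rows(dp=[[0, 0, -0.02], [0, 0, -0.02], [0, 0, -0.02], [0, 0, -0.02], [0, 0, -0.02]], rot=[[0, 0, 0], [0, 0, 0], [0, 0, 0], [0, 0, 0], [0, 0, 0]], fingers=0.6)

```text
clock: 13.75
eef_pos: [448.2, -388.6, 5.4]
tcp_rot: [-3.141, 0.001, -0.08]
contact_force: [0.2, 0.4, -0.3]
opening: 0.602
grasp_force: 0.0
```

Call:
play_rows(dp=[[0, 0, -0.2], [0, 0, -0.7], [0, 0, -1.6], [0, 0, -2.5], [0, 0, -3.4]], rot=[[0, 0, 0], [0, 0, 0], [0, 0, 0], [0, 0, 0], [0, 0, 0]])

```text
clock: 14.17
eef_pos: [448.0, -388.4, 143.3]
tcp_rot: [-3.141, 0.002, -0.08]
contact_force: [0.7, -1.4, -0.3]
opening: 0.601
grasp_force: 0.0
```

Call:
play_rows(dp=[[0, 0, -0.4], [0, 0, -0.4], [0, 0, -0.4], [0, 0, -0.4]], rot=[[0, 0, 0], [0, 0, 0], [0, 0, 0], [0, 0, 0]])

```text
clock: 14.5
eef_pos: [447.8, -388.2, 157.0]
tcp_rot: [-3.141, 0.002, -0.08]
contact_force: [-0.6, -0.5, -0.8]
opening: 0.596
grasp_force: 0.0
```

```bash
python3 - <<'E'
from h import *
s=telemetry.sense();print(s["clock"],s["eef_pos"],s["tcp_rot"],s["contact_force"])
f=cam("wrist");t=cam("top")
a=cv2.resize(f["color"][:300,100:400,::-1],(400,400));x=t["color"][60:240,190:400,::-1];b=cv2.resize(x,(400,343))
o=np.zeros((400,800,3),np.uint8);o[:,:400]=a;o[:343,400:]=b
cv2.imwrite("pics/end.png",o)
E
```

```text
14.5 [ 447.80429806 -388.24461458  156.96231053] [-3.14059635e+00  1.96008358e-03 -8.03460420e-02] [-0.57255038 -0.53774639 -0.83186874]
```

View pics/end.png

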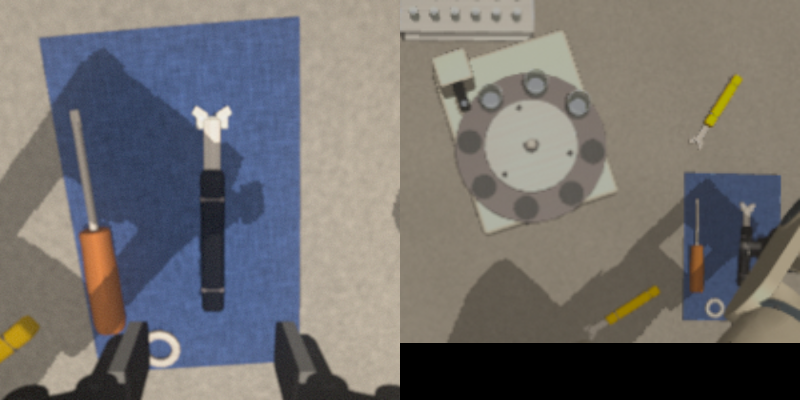

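The fork lies flat on the mat where it was (handle about (212,240) in the left half). The clip is on the spindle at (531,145) in the right half, and nothing else has moved.

```bash
python3 -c "
from rig import r
print(r.sign_off())"
```

```text
the job is handed in; nothing more can be done
None
```

The clip snapped home in the spindle groove at a peak push of about 10 N, with its centre measured within about 1 mm of the spindle axis (about the limit of the camera measurement). The fork is back flat on the mat, nothing else looked disturbed, and the job was handed in at about 14.6 s.

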